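# Set the sprung lane stop and bring a lens housing up to it

### The arm

A 6-joint arm with a two-finger parallel gripper is mounted at the origin on the work surface. World frame = base frame: x ahead of the robot, y to its left, z up, the work surface at z = 0. Lengths are in mm, angles in degrees, forces in N, time in s.
With the tool pointing down it reaches from about 300 to 850 mm from the base axis. Payload 4.2 kg.
Tool frame: the origin (TCP) lies at the very end of the fingers, on their centre line; the grasp point (between the pads) lies 19 mm behind it; z points along the fingers, y is the line along which they close (so a half turn about z gives the same grasp; the last joint's range is limited). The gripper opens to 91 mm and grips with 3 to 60 N. Pads are 32 mm wide; open, the fingers measure 118 mm over their backs; the gripper's body (76 mm by 178 mm) begins 60 mm behind the grasp point.
Start: joints at [73.969, 18.312, 89.639, -0, 72.044, -1.146], TCP at [147.712, 555.72, 213.976] pointing down, gripper open.
Joint ranges: [-177.97, 177.97], [-48.28, 115.42], [12.27, 149.76], [-77.06, 257.06], [2.81, 150.46], [-146.56, 146.56]. Speed limits (degrees/s): [147.25, 147.25, 180, 180, 180, 180].

### API

Orientations are given as [roll, pitch, yaw] about the fixed x, y, z axes, in that order (R = Rz(yaw) Ry(pitch) Rx(roll)).
In Python, from workcell import * gives the robot as it stands.
- The arm moves only by the tool move_arm, never from a script. Its argument "motion" is a list of rows, each a list of 3 entries, a list of its own where there are three numbers: the finger opening in mm, from 0 to 91.2, then the shift along the world's x, y, z in units of 25 mm (1.0 is 25 mm), then the turn, a rotation vector about the world's x, y, z in units of 4 degrees (1.0 is 4 degrees). In form: [[grip, [x, y, z], [ax, ay, az]], ...]. A call has 1 to 20 rows; each row shifts and turns the commanded pose from where the row before left it; what a row does not reach is not made up. A row lasts 1/12 s, in which the tool goes at most 41.7 mm and 7.16 degrees, less where a joint would pass 70% of its speed; a pose out of reach is approached as far as the arm can. A call with a number of a shift or a turn outside -1 to 1 is refused whole. A call with a gripper value outside its range is refused whole. The fingers move at their own pace and stop on an object; "grip_force" is the grip in N (left out, the last holds). Time passes only in rows, so rows that do not move let the fingers close. It gives the time, the measured TCP pose, the force, the opening and the grip force at its end, in the units of the state.
- state(): the state, without advancing time (a new reading comes with each control period).
- grab_frame(name): name is "side" or "top" or "wrist"; returns the picture (420x560x3 uint8, blue, green, red); there is no depth.
- camera_info(name): a dict with "fx", "fy", "cx", "cy" (pixels), "k1" (the pictures are not rectified: a ray, as slopes to the right and down, at radius r is drawn at 1 + k1 r^2 times it, then the intrinsics apply), "rvec" (rotation vector, rad) and "tvec" (3), from world to camera coordinates, as OpenCV has them. Camera axes: x right, y down, z forward; pixel columns grow to the right and rows downward; lengths in mm; the calibration is good to about 2 mm. A picture is of the moment at which its call begins: read the wrist's pose just before it. camera_info takes no time and is no camera call; for the wrist camera it gives the pose at the moment of the call.
- job_done(): hands the job in; it is judged then, once.
The state is a dict: "time_s": time; "qpos": joint angles; "qvel": joint speeds; "effort": joint torques, N m; "ee_pos": TCP position; "ee_rot": TCP orientation; "force": force on the tool from outside, world axes, zero at the start; "torque": the same for the moment, N m; "gripper_width": finger opening in mm; "gripper_force": force on a finger pad.
Only numpy, scipy, OpenCV 4.12 (cv2) and the standard library are available. Lean on these libraries where they do the work, as an engineer would, in place of code of your own. Each camera call takes 0.05 s, during which the arm holds its last target. There are 200 camera calls.

### The job

Push the nest's sprung stop slide all the way in with the fingertips and let it come back by itself, so that it latches at its middle position with the blade across the lane. Then push the black lens housing that stands in the lane along it until it rests against the blade, upright, and move clear. Push only, lifting nothing, and leave the other parts where they stand.

Things in the scene. Friction and masses are not known exactly. Their poses are not given: they have to be found in the camera images.
- nest: Fixed grey plate, 220 x 250 x 12 mm, x -110..110, y -110..140 mm. Origin: on the table, below the lane's centre line. z up, x along the lane (downstream), y across it. Two white guide rails, tops at z = 24 mm, run along x -105..105 mm, inner faces at y = +31 and -31 mm. The slide crosses the +y rail at x = 31 mm.
- stop_slide (a joint): Travel (m) of the sprung steel slide along nest -y. 0 = out, lane open; 0.065 = all the way in, on its stop. Let go beyond 0.052, it springs back to 0.045 and stays latched there; let go before 0.046, it returns to 0. Pushing takes about 4 N at first and 9 N at the end, plus up to 5 N for catch and damping.
- push_face (a point): Centre of the outer face of the slide's upright push plate (40 mm wide along nest x, 36 mm high, 8 mm thick; z 38..74 mm above the table). At travel 0 it is at nest (31, 130, 56) mm; it faces the nest's +y and is pushed towards -y.
- blade_tip (a point): Middle of the free end of the slide's blade, which is 14 mm wide (nest x 24..38 mm), z 16..34 mm. At nest (31, 34, 25) mm at travel 0; latched, at y = -11 mm, so the blade bars the lane past its centre line.
- catch (a point): Top of the fixed dark catch housing beside the slide (nest x 57..87, y 50..72 mm, top z = 34 mm), with a sprung brass pin towards the slide. Next to it a dark portal bridges the slide (x 16..57, y 40..54 mm, top z = 40 mm). Neither needs touching.
- housing: Black lens housing standing loose in the lane: diameter 54 mm up to 30 mm height, narrowing to 38 mm, 44 mm high, about 0.12 kg. Origin: centre of its underside, 12 mm above the table on the plate. It starts upstream of the blade (nest x -80..-50 mm); touching the blade its origin is at nest x = -3 mm, y within 4 mm of 0.
- spare: Another lens housing of the same shape, standing on the plate outside the lane, on the -y side; leave it. Origin: centre of the underside.
- pulley: Small toothed aluminium pulley, diameter 38 mm, 28 mm high, standing on the plate on the +y side, upstream of the slide; leave it. Origin: centre of the underside.
- big_pulley: Toothed aluminium pulley, diameter 58 mm, 28 mm high, on the table; leave it. Origin: centre of the underside.
- motor: Small stepping motor, 42 x 42 x 42 mm, shaft upward to 64 mm; leave it. Origin: centre of the underside.
- bearing: Grey pillow-block bearing, 30 x 80 mm, 56 mm high; leave it. Origin: centre of the underside.
- driver: Screwdriver lying on the table; leave it.
- parts_bin: Low grey two-compartment bin, 100 x 140 x 35 mm; leave it. Origin: centre of the underside.
Not all that is in view belongs to the job. Leave any green or purple look-alike of the housing alone.

How it is judged (in metres and radians):
On the way, in this order (a step that is already met when the one before it is completed fails the run):
1. the slide is pushed in to (nearly) its stop (value of joint stop_slide above 0.057 m), for 0.05 s.
2. let go, it has come back and latched at mid position (value of joint stop_slide between 0.041 and 0.049 m and contact force between the fingers and nest below 0.2 N), for 0.3 s.
3. the housing has been pushed up to the blade (x of housing in the frame of nest between -0.007 and 0.003 m and y of housing in the frame of nest between -0.008 and 0.008 m and z of housing in the frame of nest below 0.016 m and angle between housing's own z axis and vertical below 0.08 rad), for 0.2 s.
At the end, for the whole second after the job is handed in: The slide stands still, latched at 45 mm travel (within 4 mm), and the housing stands upright on the plate in the lane, at rest, touching the blade or within 4 mm of it (all of step 3 and value of joint stop_slide between 0.041 and 0.049 m and velocity of joint stop_slide between -0.01 and 0.01 m/s and linear speed of housing below 0.02 m/s).
It fails at once if the housing is lifted (more than 10 mm off the plate) or tipped (z of housing in the frame of nest above 0.022 m or angle between housing's own z axis and vertical above 0.5 rad).
It fails at once if the housing is forced past the blade (x of housing in the frame of nest above 0.012 m).
It fails at once if the housing is pushed along before the slide is latched across the lane (value of joint stop_slide below 0.03 m and distance of housing from where it was at the start of the episode above 0.02 m).
It fails at once if another part is disturbed (moved over 20 mm) (distance of any of spare, pulley, motor, bearing, driver, parts_bin, big_pulley from where it was at the start of the episode above 0.02 m).
It also fails if it takes over 48 s, if anything falls off the work surface, if the arm or the gripper's body presses on something with over 40 N, if the wrist force passes 120 N, or if a joint passes its speed limit or range.

## Working session

There is one attempt and no reset: what is moved stays moved. The work goes in short steps, Python scripts to look and compute and a tool call to move; the robot and the scene stay as the last step left them, time stands still between calls to the robot, and variables do not carry over. Pictures are saved under pics/ and viewed, at most 10 in all, crops included, and the job is handed in when it is done.

Besides the shell and the picture viewer there is one more tool, called after "Emit:" as name(argument=value, ...), one argument or row to a line, values as JSON. move_arm: Moves the arm, as the interface text tells. Shifts and turns lie within -1 to 1; 1 stands for 25 mm of shift or 4 degrees of turn. Its arguments: {"type":"object","properties":{"motion":{"type":"array","items":{"type":"array"}},"grip_force":{"type":"number"}},"required":["motion"]}

```bash
mkdir -p pics
cat > h.py <<'E'
from workcell import *
import numpy as np, cv2
def cam(n):
    c=camera_info(n); K=np.array([[c["fx"],0,c["cx"]],[0,c["fy"],c["cy"]],[0,0,1.]])
    R=cv2.Rodrigues(np.array(c["rvec"],float))[0]; return K,c["k1"],R,np.array(c["tvec"],float).ravel()
def toplane(n,uv,z,C=None):
    K,k1,R,t=C or cam(n); uv=np.array(uv,float).reshape(-1,1,2)
    p=cv2.undistortPointsIter(uv,K,np.array([k1,0,0,0,0.]),None,None,(3,60,1e-9)).reshape(-1,2)
    d=np.c_[p,np.ones(len(p))]@R; o=-R.T@t
    return o+d*((z-o[2])/d[:,2])[:,None]
def proj(n,P,C=None):
    K,k1,R,t=C or cam(n)
    return cv2.projectPoints(np.array(P,float).reshape(-1,1,3),cv2.Rodrigues(R)[0],t,K,np.array([k1,0,0,0,0.]))[0].reshape(-1,2)
E
python3 - <<'E'
from h import *
s=state();print(s)
for n in("top","side"):
    f=grab_frame(n);cv2.imwrite(f"pics/{n}0.png",f);print(n,camera_info(n))
    cv2.imwrite(f"pics/{n}0b.png",cv2.resize(f,(800,600)))
E
```

```text
{'time_s': 0.0, 'qpos': array([ 7.39700589e+01,  1.83510693e+01,  8.97072708e+01, -2.63902255e-03,
        7.20443749e+01, -1.14648945e+00]), 'qvel': array([ 0.04473869,  0.03917694, -0.03729204, -0.0762623 ,  0.0600765 ,
        0.0146888 ]), 'effort': array([ 3.08757089e-04, -4.12457550e+01, -2.31978035e+01,  7.28122308e-02,
        4.57224890e-02, -1.41708570e-04]), 'ee_pos': array([147.56685271, 555.20597549, 213.12016554]), 'ee_rot': array([-1.79897255e+02,  4.53334841e-04,  1.65117365e+02]), 'force': array([ 0.694963  , -0.36584296,  0.23588153]), 'torque': array([ 0.00339759, -0.00494845,  0.05837757]), 'gripper_force': 0.0, 'gripper_width': 91.48685123611052}
top {'fx': 510.4183094537669, 'fy': 510.4183094537669, 'cx': 286.63834418659445, 'cy': 209.6433177864472, 'k1': -0.028160842369968398, 'rvec': array([ 2.19624192, -2.17170181,  0.10108484]), 'tvec': array([ -25.45888023,  506.361046  , 1235.44438837])}
side {'fx': 412.4014567762882, 'fy': 412.4014567762882, 'cx': 276.4336614681194, 'cy': 205.2276806873195, 'k1': -0.11361904588930834, 'rvec': array([ 2.31180806, -0.63023856,  0.27245232]), 'tvec': array([-453.42507597,  201.92057188, 1157.05575523])}
```

View pics/top0b.png

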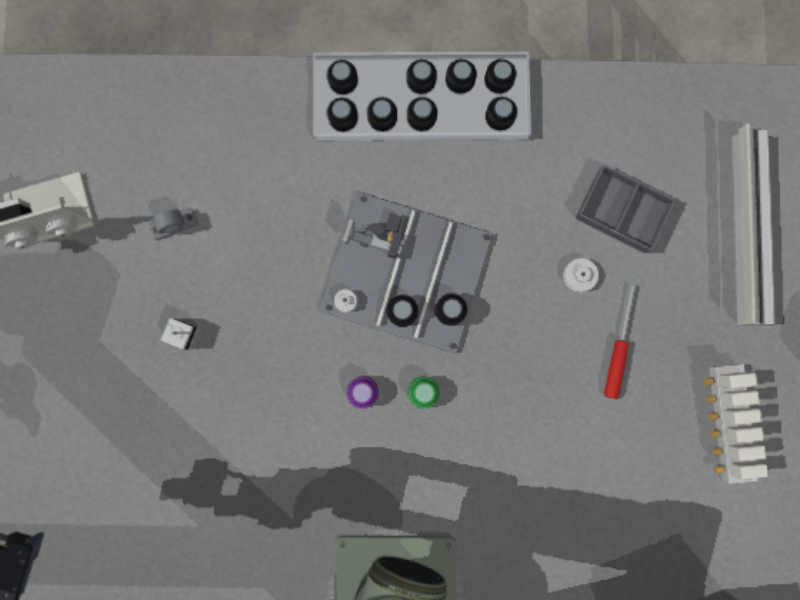

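View pics/side0b.png

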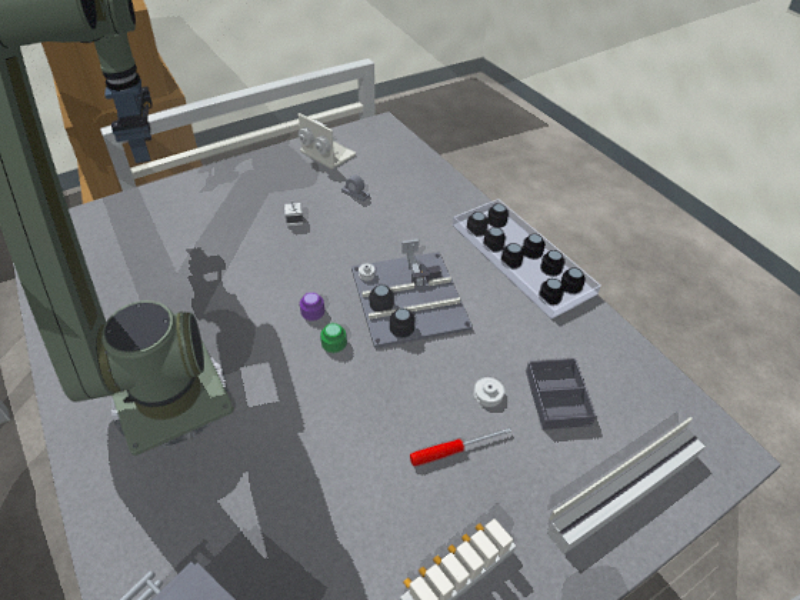

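The top view shows the nest with its +x pointing up and slightly right. The push plate is at (348,231) in the 800-px picture. There are two candidates for the housing: the black one between the rails at (403,310) and the black one outside the -y rail at (452,309), which is the spare. The first fits because it stands in the lane. The purple (362,392) and green (424,392) ones are look-alikes, and the tray parts aren't on the nest.

```bash
cat > m.py <<'E'
from h import *
f=cv2.imread("pics/top0.png");C=cam("top")
# nest from plate corners (z=12)
px=np.array([[357,191],[497,235],[460,352],[318,308]],np.float32)*.7
g=cv2.GaussianBlur(cv2.cvtColor(f,cv2.COLOR_BGR2GRAY),(3,3),0)
W=toplane("top",px,12,C)[:,:2];N=np.array([[110,140],[110,-110],[-110,-110],[-110,140]],float)
def fit(N,W):
    n0,w0=N.mean(0),W.mean(0);A=(N-n0);B=W-w0
    a=np.arctan2((A[:,0]*B[:,1]-A[:,1]*B[:,0]).sum(),(A*B).sum());R=np.array([[np.cos(a),-np.sin(a)],[np.sin(a),np.cos(a)]])
    return a,R,w0-R@n0
a,R,t=fit(N,W);print("corner",np.degrees(a),t,np.round(W-(N@R.T+t),1).tolist())
# rails: bright elongated blobs
hsv=cv2.cvtColor(f,cv2.COLOR_BGR2HSV)
m=((hsv[...,2]>165)&(hsv[...,1]<60)).astype(np.uint8)
m[:,:215]=0;m[:,355:]=0;m[:130]=0;m[255:]=0
n,l,st,ce=cv2.connectedComponentsWithStats(m)
for i in range(1,n):
    if st[i,4]<8: continue
    ys,xs=np.where(l==i);P=toplane("top",np.c_[xs,ys],24,C)[:,:2]
    r=cv2.minAreaRect(P.astype(np.float32));q=(P-t)@R
    vx=cv2.fitLine(P.astype(np.float32),cv2.DIST_L2,0,.01,.01).ravel()
    print(st[i].tolist(),np.round(q.min(0)),np.round(q.max(0)),q.mean(0).round(1),np.degrees(np.arctan(vx[1]/vx[0])).round(2))
# housing: dark ring
d=(hsv[...,2]<45).astype(np.uint8);d[:,:220]=0;d[:,345:]=0;d[:195]=0;d[:,:]*=1;d[240:]=0
n,l,st,ce=cv2.connectedComponentsWithStats(d)
for i in range(1,n):
    if st[i,4]>60:print("dark",st[i].tolist(),ce[i].round(1),((toplane("top",ce[i],35,C)[0,:2]-t)@R).round(1))
v=f.copy()
def dr(p,z,c):
    u=proj("top",[[*(R@np.array(p)+t),z]],C)[0];cv2.drawMarker(v,tuple(int(k) for k in u.round()),c,0,5,1)
for p in N:dr(p,12,(0,0,255))
dr((31,130),74,(0,255,0))
for s in(31,-31):
    for x in(-105,105):dr((x,s),24,(255,0,0))
cv2.imwrite("pics/c1.png",cv2.resize(v[125:255,205:365],(800,650))[:600])
E
python3 m.py
```

```text
corner -16.963572522062687 [552.66724121 -31.12272734] [[-1.2, 3.7], [-3.3, -3.5], [2.0, -3.8], [2.4, 3.6]]
[284, 147, 6, 17, 31] [61. 36.] [102.  41.] [81.3 38.5] -15.22
[298, 156, 18, 55, 113] [-40. -32.] [101. -27.] [ 30.2 -29.7] -16.58
[265, 169, 6, 5, 14] [26. 64.] [36. 78.] [30.  69.4] 71.79
[264, 181, 16, 47, 99] [-105.   35.] [14. 41.] [-44.1  37.9] -16.56
[234, 203, 15, 15, 147] [-100.   85.] [-64. 122.] [-83.1 105. ] 11.66
[290, 227, 4, 9, 19] [-104.  -33.] [-84. -28.] [-94.6 -30.2] -18.47
dark [271, 207, 22, 22, 218] [281.3 217.5] [-70.6   3.9]
dark [304, 206, 23, 22, 223] [314.8 216.8] [-44.3 -73.4]
```

View pics/c1.png

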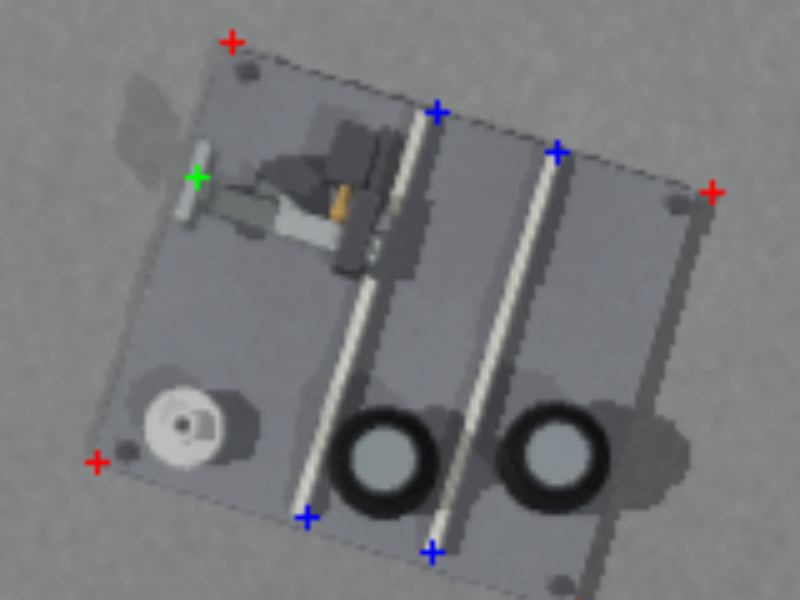

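In the crop, the plate-corner fit is off by about 4 mm in nest y. The rails (mid at y +4.1) and the push-plate face agree on that correction. Nest origin is therefore about (553.4, -27.1) with yaw -16.7°. The housing in the lane sits at nest (-70, 0) and the spare outside the rail, which confirms my choice. Next I move to the push side with fingers closed and the tool turned to yaw 163.3.

Emit:
move_arm(
  motion=[
    [0,[0.97,-0.85,0],[0,0,-0.1]],
    [0,[0.97,-0.85,0],[0,0,-0.1]],
    [0,[0.97,-0.85,0],[0,0,-0.1]],
    [0,[0.97,-0.85,0],[0,0,-0.1]],
    [0,[0.97,-0.85,0],[0,0,-0.05]],
    [0,[0.97,-0.85,0],[0,0,0]],
    [0,[0.97,-0.85,0],[0,0,0]],
    [0,[0.97,-0.85,0],[0,0,0]],
    [0,[0.97,-0.85,0],[0,0,0]],
    [0,[0.97,-0.85,0],[0,0,0]],
    [0,[0.97,-0.85,0],[0,0,0]],
    [0,[0.97,-0.85,0],[0,0,0]],
    [0,[0.97,-0.85,0],[0,0,0]],
    [0,[0.97,-0.85,0],[0,0,0]],
    [0,[0.97,-0.85,0],[0,0,0]],
    [0,[0.97,-0.85,0],[0,0,0]],
    [0,[0.97,-0.85,0],[0,0,0]],
    [0,[0.97,-0.85,0],[0,0,0]],
    [0,[0.97,-0.85,0],[0,0,0]],
    [0,[0.97,-0.8,0],[0,0,0]],
  ],
)

```text
time_s: 1.77
ee_pos: [633.5, 130.5, 213.4]
ee_rot: [-180.0, -0.1, 163.3]
force: [-0.0, 0.2, 0.3]
gripper_width: 0.6
gripper_force: 0.0
```

Emit:
move_arm(
  motion=[
    [0,[0,0.1,-1],[0,0,0]],
    [0,[0,0,-1],[0,0,0]],
    [0,[0,0,-1],[0,0,0]],
    [0,[0,0,-1],[0,0,0]],
    [0,[0,0,-1],[0,0,0]],
    [0,[0,0,-1],[0,0,0]],
    [0,[0,0,-0.5],[0,0,0]],
    [0,[0,0,0],[0,0,0]],
  ],
)

```text
time_s: 2.43
ee_pos: [629.9, 133.9, 47.3]
ee_rot: [-179.8, -0.4, 163.3]
force: [-0.5, -0.0, -0.6]
gripper_width: 0.2
gripper_force: 0.0
```

Run:
```python
from h import *
print(state()["ee_pos"])
C=cam("side");v=grab_frame("side");u=proj("side",[state()["ee_pos"],[620.4,88.5,56]],C);print(u)
for p in u: cv2.drawMarker(v,tuple(int(k) for k in p.round()),(0,255,0),0,3,1)
cv2.imwrite("pics/s1.png",cv2.resize(v[120:250,220:380],(738,600)))
```

```text
[629.86815741 133.89765632  47.31699079]
[[282.36372337 163.52407143]
 [286.68361528 170.74229106]]
```

View pics/s1.png

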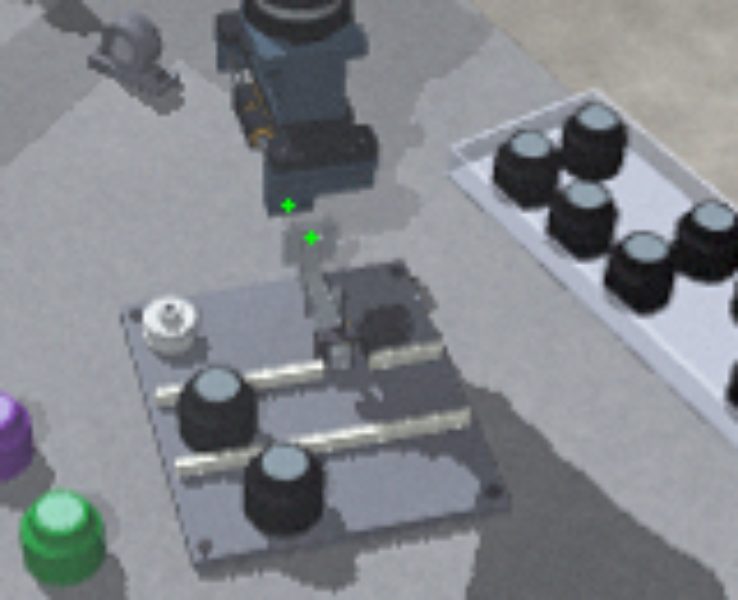

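The push-face marker lies on the plate and the fingertips stand just outside it, lined up. Now I push along nest -y.

Emit:
move_arm(
  motion=[
    [0,[-0.14,-0.57,0.05],[0,0,0]],
    [0,[-0.11,-0.48,0],[0,0,0]],
    [0,[-0.07,-0.24,0],[0,0,0]],
    [0,[-0.07,-0.24,0],[0,0,0]],
    [0,[-0.07,-0.24,0],[0,0,0]],
    [0,[-0.07,-0.24,0],[0,0,0]],
    [0,[-0.07,-0.24,0],[0,0,0]],
    [0,[-0.07,-0.24,0],[0,0,0]],
    [0,[-0.07,-0.24,0],[0,0,0]],
    [0,[-0.07,-0.24,0],[0,0,0]],
    [0,[-0.07,-0.24,0],[0,0,0]],
    [0,[-0.07,-0.24,0],[0,0,0]],
    [0,[-0.07,-0.24,0],[0,0,0]],
    [0,[0,0,0],[0,0,0]],
  ],
)

```text
time_s: 3.65
ee_pos: [608.1, 43.5, 54.2]
ee_rot: [179.7, 0.1, 163.2]
force: [0.2, 7.6, 2.7]
gripper_width: 0.6
gripper_force: 4.1
```

Emit:
move_arm(
  motion=[
    [0,[-0.03,-0.1,-0.05],[0,0,0]],
    [0,[-0.03,-0.1,-0.05],[0,0,0]],
    [0,[0,0,0],[0,0,0]],
  ],
)

```text
time_s: 3.9
ee_pos: [607.7, 39.1, 52.6]
ee_rot: [179.7, 0.3, 163.2]
force: [0.3, 7.7, 5.5]
gripper_width: 0.0
gripper_force: 4.4
```

Emit:
move_arm(
  motion=[
    [0,[-0.03,-0.1,0],[0,0,0]],
    [0,[-0.03,-0.1,0],[0,0,0]],
    [0,[0,0,0],[0,0,0]],
  ],
)

```text
time_s: 4.15
ee_pos: [606.5, 35.1, 52.7]
ee_rot: [179.6, 0.3, 163.2]
force: [2.1, 11.6, 6.2]
gripper_width: 0.3
gripper_force: 5.8
```

Emit:
move_arm(
  motion=[
    [0,[-0.03,-0.1,0],[0,0,0]],
    [0,[-0.03,-0.1,0],[0,0,0]],
    [0,[0,0,0],[0,0,0]],
  ],
)

```text
time_s: 4.4
ee_pos: [606.6, 34.9, 52.9]
ee_rot: [179.0, 0.3, 163.0]
force: [4.7, 26.2, 3.7]
gripper_width: 0.6
gripper_force: 13.3
```

The force jumped to 26 N with no further motion, so the slide is on its stop. I retreat and lift.

Emit:
move_arm(
  motion=[
    [0,[0.07,0.24,0],[0,0,0]],
    [0,[0.07,0.24,0],[0,0,0]],
    [0,[0.14,0.48,0],[0,0,0]],
    [0,[0.28,0.95,0],[0,0,0]],
    [0,[0.2,0.7,0],[0,0,0]],
    [0,[0,0,1],[0,0,0]],
    [0,[0,0,1],[0,0,0]],
    [0,[0,0,1],[0,0,0]],
    [0,[0,0,1],[0,0,0]],
    [0,[0,0,0],[0,0,0]],
  ],
)

```text
time_s: 5.23
ee_pos: [624.6, 92.4, 156.0]
ee_rot: [179.8, 0.5, 163.3]
force: [0.7, 0.3, 1.2]
gripper_width: 0.4
gripper_force: 0.0
```

Run:
```python
from h import *
print(state()["ee_pos"],state()["force"])
for n,b in(("side",(120,250,220,380)),):
    v=grab_frame(n);cv2.imwrite("pics/s2.png",cv2.resize(v[b[0]:b[1],b[2]:b[3]],(738,600)))
```

```text
[624.55279349  92.36459388 156.03629953] [0.69175297 0.31929817 1.20711158]
```

View pics/s2.png

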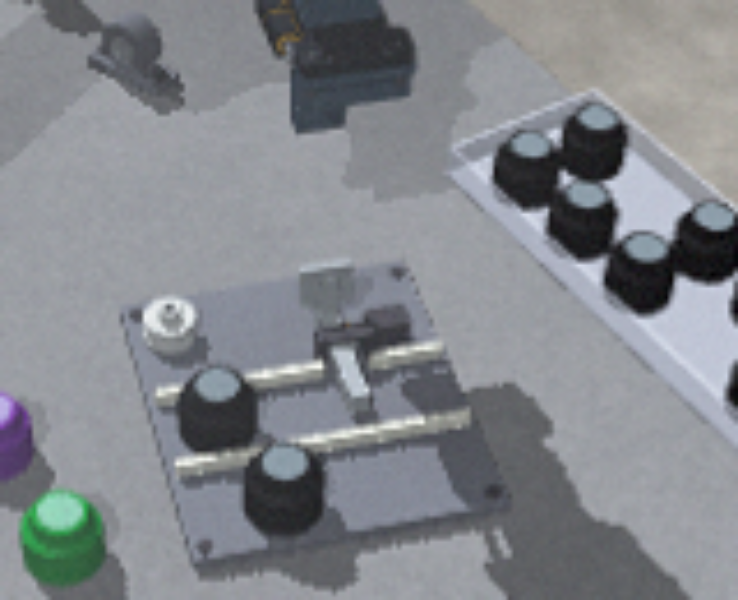

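The blade (tip at (360,400)) bars the lane past its centre line and the push plate stands mid-way, so the slide is latched. The housing hasn't moved. Now I go behind it.

Emit:
move_arm(
  motion=[
    [15,[-0.91,-0.35,0],[0,0,0]],
    [15,[-0.91,-0.35,0],[0,0,0]],
    [15,[-0.91,-0.35,0],[0,0,0]],
    [15,[-0.91,-0.35,0],[0,0,0]],
    [15,[-0.91,-0.35,0],[0,0,0]],
    [15,[-0.91,-0.35,0],[0,0,0]],
    [15,[-0.91,-0.35,0],[0,0,0]],
    [15,[-0.91,-0.35,0],[0,0,0]],
    [15,[-0.91,-0.35,0],[0,0,0]],
    [15,[0,0,-1],[0,0,0]],
    [15,[0,0,-1],[0,0,0]],
    [15,[0,0,-1],[0,0,0]],
    [15,[0,0,-1],[0,0,0]],
    [15,[0,0,-0.8],[0,0,0]],
    [15,[0,0,0],[0,0,0]],
    [15,[0,0,0],[0,0,0]],
  ],
)

```text
time_s: 6.62
ee_pos: [415.4, 13.5, 29.2]
ee_rot: [-179.9, -0.2, 163.3]
force: [-1.1, 0.2, 0.4]
gripper_width: 14.9
gripper_force: 0.0
```

Run:
```python
from h import *
s=state();print(s["ee_pos"],s["ee_rot"],s["force"],s["gripper_width"])
v=grab_frame("side");cv2.imwrite("pics/s3.png",cv2.resize(v[120:250,220:380],(738,600)))
```

```text
[415.35689297  13.49355506  29.1982528 ] [-179.92240836   -0.23043594  163.31018767] [-1.06471781  0.24545701  0.43905629] 14.901973112136593
```

View pics/s3.png

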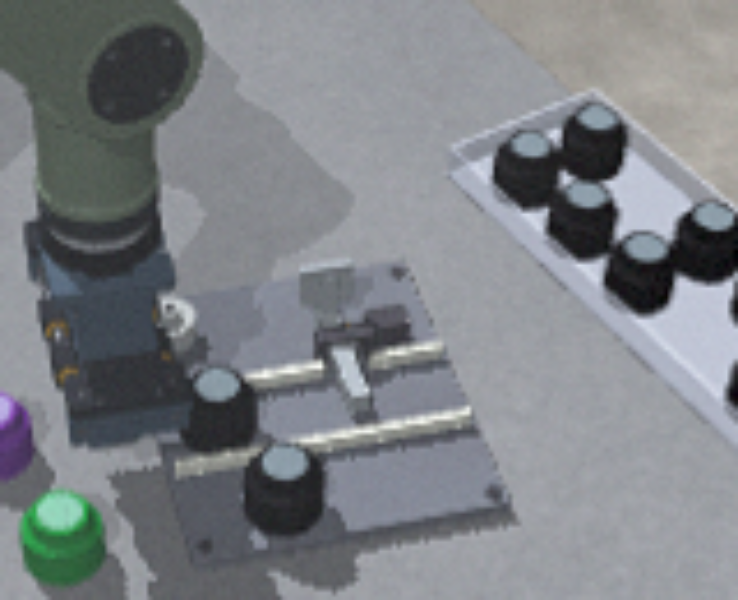

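The fingers stand behind the housing, between the lane's lines, and clear of the purple, green and pulley parts. I push downstream.

Emit:
move_arm(
  motion=[
    [15,[0.48,-0.14,-0.1],[0,0,0]],
    [15,[0.48,-0.14,0],[0,0,0]],
    [15,[0.19,-0.06,0],[0,0,0]],
    [15,[0.19,-0.06,0],[0,0,0]],
    [15,[0.19,-0.06,0],[0,0,0]],
    [15,[0.19,-0.06,0],[0,0,0]],
    [15,[0.19,-0.06,0],[0,0,0]],
    [15,[0.19,-0.06,0],[0,0,0]],
    [15,[0.19,-0.06,0],[0,0,0]],
    [15,[0.19,-0.06,0],[0,0,0]],
    [15,[0.19,-0.06,0],[0,0,0]],
    [15,[0.19,-0.06,0],[0,0,0]],
    [15,[0.19,-0.05,0],[0,0,0]],
    [15,[0.1,-0.03,0],[0,0,0]],
    [15,[0,0,0],[0,0,0]],
  ],
)

```text
time_s: 7.92
ee_pos: [496.9, -10.5, 27.7]
ee_rot: [180.0, 0.1, 163.3]
force: [-0.5, -0.0, -0.9]
gripper_width: 14.7
gripper_force: 0.0
```

Run:
```python
from h import *
s=state();print(s["ee_pos"],s["force"])
a=np.radians(-16.7);R=np.array([[np.cos(a),-np.sin(a)],[np.sin(a),np.cos(a)]]);t=np.array([553.4,-27.1])
print("tcp nest",R.T@(s["ee_pos"][:2]-t))
v=grab_frame("side");cv2.imwrite("pics/s4.png",cv2.resize(v[120:250,220:380],(738,600)))
```

```text
[496.90156625 -10.53112448  27.73664383] [-0.4640001  -0.00569376 -0.90556649]
tcp nest [-58.87671145  -0.36537761]
```

View pics/s4.png

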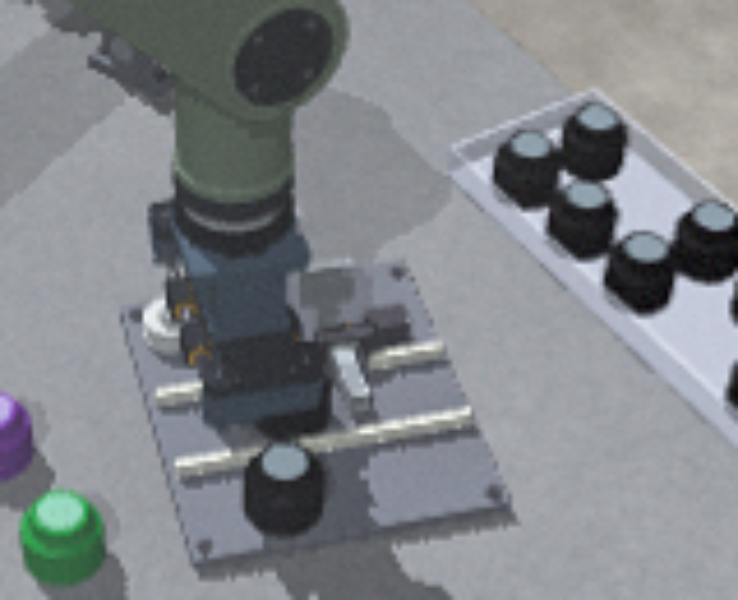

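The housing is moving along ahead of the fingers, with its edge at (328,410) and the blade at (350,390). I push on slowly until the force rises.

Emit:
move_arm(
  motion=[
    [15,[0.1,-0.03,0],[0,0,0]],
    [15,[0.1,-0.03,0],[0,0,0]],
    [15,[0.1,-0.03,0],[0,0,0]],
    [15,[0.05,-0.02,0],[0,0,0]],
    [15,[0,0,0],[0,0,0]],
  ],
)

```text
time_s: 8.38
ee_pos: [505.0, -13.1, 27.8]
ee_rot: [180.0, 0.0, 163.3]
force: [-0.8, 0.2, -0.4]
gripper_width: 15.2
gripper_force: 0.0
```

Emit:
move_arm(
  motion=[
    [15,[0.06,-0.02,0],[0,0,0]],
    [15,[0.05,-0.01,0],[0,0,0]],
    [15,[0,0,0],[0,0,0]],
  ],
)

```text
time_s: 8.63
ee_pos: [507.5, -13.8, 27.7]
ee_rot: [180.0, 0.0, 163.3]
force: [-0.3, -0.3, 1.0]
gripper_width: 15.4
gripper_force: 0.1
```

Emit:
move_arm(
  motion=[
    [15,[0.06,-0.02,0],[0,0,0]],
    [15,[0,0,0],[0,0,0]],
  ],
)

```text
time_s: 8.8
ee_pos: [508.7, -14.3, 27.7]
ee_rot: [180.0, -0.0, 163.3]
force: [-0.4, 0.8, 0.4]
gripper_width: 15.0
gripper_force: 0.3
```

Emit:
move_arm(
  motion=[
    [15,[0.06,-0.02,0],[0,0,0]],
    [15,[0,0,0],[0,0,0]],
  ],
)

```text
time_s: 8.97
ee_pos: [508.9, -14.5, 27.6]
ee_rot: [-180.0, -0.2, 163.3]
force: [-4.6, 1.6, 2.7]
gripper_width: 14.8
gripper_force: 2.4
```

The force rose to about 5 N with no further motion, so the housing is against the blade. I back off, lift clear and check.

Emit:
move_arm(
  motion=[
    [15,[0,0,0],[0,0,0]],
    [15,[0,0,0],[0,0,0]],
    [15,[-0.1,0.03,0],[0,0,0]],
    [15,[-0.3,0.09,0],[0,0,0]],
    [15,[-0.6,0.18,0],[0,0,0]],
    [15,[-0.9,0.27,0],[0,0,0]],
    [15,[-0.5,0.15,1],[0,0,0]],
    [15,[-0.5,0,1],[0,0,0]],
    [15,[-0.5,0,1],[0,0,0]],
    [15,[-0.5,0,1],[0,0,0]],
    [15,[-0.5,0,1],[0,0,0]],
    [15,[-0.5,0,1],[0,0,0]],
    [15,[0,0,0],[0,0,0]],
  ],
)

```text
time_s: 10.05
ee_pos: [388.7, 3.1, 181.9]
ee_rot: [179.9, 0.5, 163.3]
force: [-0.2, -0.1, 0.1]
gripper_width: 15.0
gripper_force: 0.0
```

Run:
```python
from h import *
s=state();print(s["ee_pos"],s["force"])
v=grab_frame("side");cv2.imwrite("pics/s5.png",cv2.resize(v[120:250,220:380],(738,600)))
f=grab_frame("top");C=cam("top")
a=np.radians(-16.7);R=np.array([[np.cos(a),-np.sin(a)],[np.sin(a),np.cos(a)]]);t=np.array([553.4,-27.1])
d=(cv2.cvtColor(f,cv2.COLOR_BGR2HSV)[...,2]<45).astype(np.uint8);d[:,:220]=0;d[:,345:]=0;d[:150]=0;d[240:]=0
n,l,st,ce=cv2.connectedComponentsWithStats(d)
for i in range(1,n):
    if st[i,4]>60:print(st[i].tolist(),((toplane("top",ce[i],35,C)[0,:2]-t)@R).round(1))
```

```text
[388.72287339   3.09665512 181.91561355] [-0.17400418 -0.14929108  0.13536772]
[279, 182, 22, 22, 226] [-6.6 -0.5]
[305, 206, 22, 22, 212] [-44.1 -77.4]
```

View pics/s5.png

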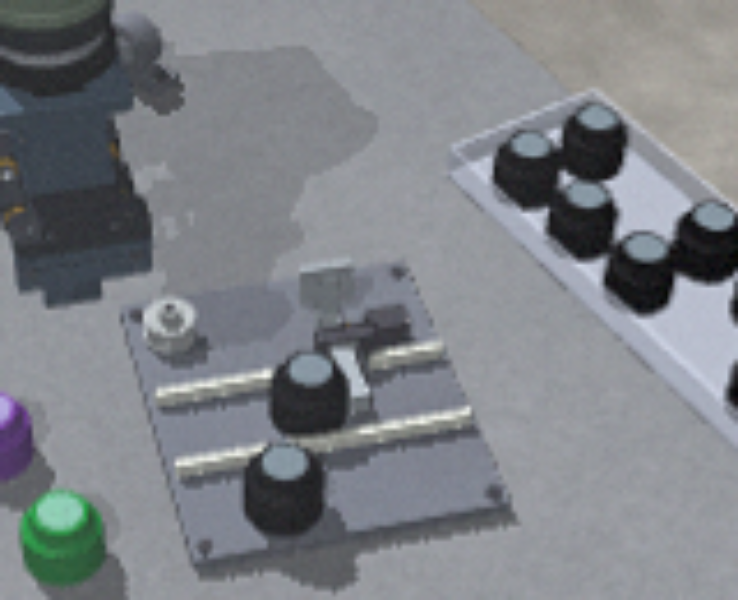

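The housing stands upright in the lane against the blade, and the spare and pulley haven't moved. The measured x of -6.6 is near the limit of -7, so I check the frame's bias on the blade itself (x 24..38).

Run:
```python
from h import *
f=grab_frame("top");C=cam("top")
a=np.radians(-16.7);R=np.array([[np.cos(a),-np.sin(a)],[np.sin(a),np.cos(a)]]);t=np.array([553.4,-27.1])
V=cv2.cvtColor(f,cv2.COLOR_BGR2GRAY)
def nest(u,z):return (toplane("top",u,z,C)[:,:2]-t)@R
for z,name in((34,"blade z34"),(30,"hous z42->use")):
  for y in(6,0,-5):
    xs=np.arange(-42,52,2.);P=np.array([[*(R@np.array([x,y])+t),34 if z==34 else 42] for x in xs]);u=proj("top",P,C).astype(np.float32)
    print(name,y,[(int(x),int(k)) for x,k in zip(xs,cv2.remap(V,u[:,0].copy(),u[:,1].copy(),1).ravel()) if x<-22 or x>10])
```

```text
blade z34 6 [(-42, 126), (-40, 127), (-38, 127), (-36, 127), (-34, 119), (-32, 89), (-30, 36), (-28, 29), (-26, 30), (-24, 28), (12, 117), (14, 58), (16, 34), (18, 25), (20, 32), (22, 60), (24, 116), (26, 153), (28, 168), (30, 168), (32, 166), (34, 161), (36, 122), (38, 77), (40, 74), (42, 103), (44, 117), (46, 122), (48, 122), (50, 122)]
blade z34 0 [(-42, 126), (-40, 126), (-38, 126), (-36, 124), (-34, 111), (-32, 67), (-30, 23), (-28, 28), (-26, 28), (-24, 25), (12, 133), (14, 100), (16, 34), (18, 20), (20, 22), (22, 44), (24, 92), (26, 158), (28, 168), (30, 168), (32, 166), (34, 162), (36, 135), (38, 95), (40, 88), (42, 120), (44, 121), (46, 121), (48, 121), (50, 122)]
blade z34 -5 [(-42, 127), (-40, 127), (-38, 127), (-36, 125), (-34, 119), (-32, 60), (-30, 32), (-28, 25), (-26, 28), (-24, 27), (12, 124), (14, 73), (16, 35), (18, 19), (20, 24), (22, 40), (24, 84), (26, 134), (28, 168), (30, 167), (32, 167), (34, 167), (36, 150), (38, 91), (40, 110), (42, 121), (44, 121), (46, 121), (48, 120), (50, 120)]
hous z42->use 6 [(-42, 126), (-40, 127), (-38, 127), (-36, 127), (-34, 112),
[... 259 characters left out ...]
, 122)]
hous z42->use 0 [(-42, 126), (-40, 126), (-38, 125), (-36, 121), (-34, 103), (-32, 43), (-30, 25), (-28, 28), (-26, 28), (-24, 23), (12, 126), (14, 62), (16, 27), (18, 19), (20, 27), (22, 70), (24, 131), (26, 167), (28, 169), (30, 167), (32, 164), (34, 148), (36, 111), (38, 76), (40, 110), (42, 121), (44, 121), (46, 121), (48, 122), (50, 122)]
hous z42->use -5 [(-42, 127), (-40, 127), (-38, 126), (-36, 123), (-34, 96), (-32, 41), (-30, 26), (-28, 26), (-26, 28), (-24, 26), (12, 100), (14, 48), (16, 23), (18, 22), (20, 31), (22, 59), (24, 115), (26, 157), (28, 167), (30, 167), (32, 167), (34, 166), (36, 114), (38, 100), (40, 120), (42, 121), (44, 121), (46, 120), (48, 120), (50, 120)]
```

The dark housing runs straight into the blade edge (x about 23) with no gap. That agrees with the contact force and with the frame's bias of about -2 mm, so I hand in the job.

```bash
python3 -c "
from workcell import *
print(job_done())"
```

```text
the job is handed in; nothing more can be done
None
```

The job is handed in: the slide is latched across the lane and the housing stands upright against the blade, though its measured x (-6.6 mm, about -4 mm after camera-bias correction) is close to the -7 mm limit and no verdict came back.

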